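Stopper the open wine flask

TASK

One of the two stoneware flasks has been left open. Take the big dark wooden stopper that stands on the counter by its knob, lower its cork plug into the neck of the open flask until the collar rests flat on the rim, and let go; do not drop it in from above the mouth. Leave both flasks standing where they are.

Things in the scene. Friction and masses are not known exactly. Their poses are not given: they have to be found in the camera images.
- bung_center (a point): Loose round stopper, 88 mm tall, upright on its plug. Point on its axis half-way up; z up its axis. From below: cork plug 40 mm long, 30 mm wide at the foot to 36 mm under the collar; dark wooden collar 60 mm wide, 8 mm thick, centred on this point; straight wooden knob to grip, 34 mm wide, from 4 to 44 mm above this point. 65 to 105 g.
- bottle_stopper: Not wanted: a much smaller metal bottle stopper, 35 mm wide, 58 mm tall, upside down on its metal knob, cork end up, fixed. Origin: centre of its underside. It stands 85 mm or more from the big stopper, to its left or right.
- flask_mouth (a point): Open flask: beige stoneware, loose, 1.4 kg, 130 mm tall, body 92 mm wide, neck 50 mm, flared rim 64 mm. Point: centre of the mouth, level with the rim; z up the flask's axis. The bore narrows from 54 mm at the rim to 40 mm at 18 mm depth. With the stopper home its collar lies on the rim, its centre point 4 mm above this point.
- closed_flask_top (a point): The other flask, of the same shape and size, already closed by a stopper like the loose one, fixed in it; 178 mm tall in all. Point: top centre of its knob. It stands 140 mm or more from the open flask, to its left or right. To be left alone.

How it is judged:
By the outcome, as a careful person would: the job done as asked, in the order asked, and still so for the second after the job is handed in, with the robot touching nothing.
It also fails if it takes over 32 s, if anything falls off the work surface, if the arm or the gripper's body presses on something with over 40 N, if the wrist force passes 120 N, or if a joint passes its speed limit or range.

ROBOT

A 7-joint arm with a two-finger parallel gripper is mounted at the origin on the work surface; the furniture and walls round the work are solid. World frame = base frame: x ahead of the robot, y to its left, z up, the work surface at z = 0. Lengths are in m, angles in rad, forces in N, time in s.
With the tool pointing down it reaches from about 0.425 to 0.8 m from the base axis. Payload 8.3 kg.
Tool frame: the origin (TCP) lies at the very end of the fingers, on their centre line; the grasp point (between the pads) lies 19 mm behind it; z points along the fingers, y is the line along which they close (so a half turn about z gives the same grasp; the last joint's range is limited). The gripper opens to 85 mm and grips with 20 to 120 N. Pads are 22 mm wide; open, the fingers measure 114 mm over their backs; the gripper's body (76 mm by 85 mm) begins 54 mm behind the grasp point. The pads swing forward as they close: fully open they stand 13 mm farther back than shut.
Start: joints at [-1.316, 0.383, 0.016, 1.37, -0.006, 1.388, -0.046], TCP at [0.195, 0.594, 0.231] pointing down, gripper open.
Joint ranges: [-2.95, 2.95], [-0.25, 2.06], [-1.52, 1.56], [0.18, 2.33], [-1.44, 4.58], [0.02, 2.06], [-3.01, 3.01]. Speed limits (rad/s): [2.39, 2.39, 3.01, 3.01, 3.14, 3.14, 3.14].

INTERFACE

Orientations are given as a unit quaternion [w, x, y, z].
In Python, from workcell import goto, line_to, move_joints, grip, sleep, solve_ik, grab_frame, Unreachable, hand_in, current_time, current_joints, current_joint_velocities, current_effort, current_tcp_pos, current_tool_rot, current_force, current_torque, current_finger_gap, current_grip_force gives the robot as it stands. The module is installed in compiled form; this text tells all that it offers. Calls block until the motion is done:
- goto(position, orientation): joint-space move of the TCP to a pose.
- line_to(position, rate=0.15, rot=None, f_stop=None): straight line of the TCP; rot=None keeps the orientation; rate is the mean speed in m/s. With f_stop (N) it stops when the force on the tool has changed by that much, and returns True; else False.
- move_joints(angles): joint-space move.
- grip(opening): finger opening in m; the grip force is fixed at half the most; returns when the fingers have stopped.
- sleep(seconds).
- solve_ik(position, orientation): joint angles nearest the present ones, or None.
- grab_frame(name): name is "scene" or "top"; returns a dict with "img" (480x640x3 uint8, red, green, blue), "range_z" (480x640 float32, m along the optical axis (not along the pixel's ray), 0 where there is no reading), "camera_matrix" (3x3 intrinsics, pixels), "cam_to_world" (4x4, takes a point from camera to world coordinates). Camera axes: x right, y up, looking along -z (the intrinsics and any distortion apply to the point x, -y, -z); pixel columns grow to the right and rows downward; lengths in m; the calibration is good to about 2 mm. A picture is of the moment at which its call begins.
A pose or a line that the arm cannot do raises Unreachable and nothing moves.
- hand_in(): hands the job in; it is judged then, once.
Readings, each from a call of its own:
- current_time(): time.
- current_joints(): joint angles.
- current_joint_velocities(): joint speeds.
- current_effort(): joint torques, N m.
- current_tcp_pos(): TCP position.
- current_tool_rot(): TCP orientation.
- current_force(): force on the tool from outside, world axes, zero at the start.
- current_torque(): the same for the moment, N m.
- current_finger_gap(): finger opening in m.
- current_grip_force(): force on a finger pad.
Only numpy, scipy, OpenCV 4.12 (cv2) and the standard library are available. Lean on these libraries where they do the work, as an engineer would, in place of code of your own. Each camera call takes 0.05 s, during which the arm holds its last target. There are 200 camera calls.

## Working session

There is one attempt and no reset: what is moved stays moved. The work goes in short steps, each a Python script; the robot and the scene stay as the last script left them, time stands still between calls to the robot, and variables do not carry over. Pictures are saved under pics/ and viewed, at most 10 in all, crops included, and the job is handed in when it is done.

```bash
mkdir -p pics; python3 - <<'E'
from workcell import *
import cv2,numpy as np
for n in("scene","top"):
    f=grab_frame(n);cv2.imwrite(f"pics/{n}0.png",f["img"][:,:,::-1]);np.savez(f"{n}0.npz",**f)
    print(n,f["camera_matrix"],f["cam_to_world"].round(3),(f["range_z"]>0).mean(),[k for k in f])
print(current_time(),current_tool_rot(),current_tcp_pos())
E
```

```text
scene [[517.6833335    0.         330.54340934]
 [  0.         517.6833335  236.70125701]
 [  0.           0.           1.        ]] [[-0.792 -0.296  0.534  0.966]
 [ 0.611 -0.407  0.68   0.827]
 [ 0.016  0.864  0.503  0.572]
 [ 0.     0.     0.     1.   ]] 0.9525455729166666 ['img', 'range_z', 'camera_matrix', 'cam_to_world']
top [[569.57007375   0.         319.86631388]
 [  0.         569.57007375 243.95906611]
 [  0.           0.           1.        ]] [[-0.025  0.993 -0.111  0.383]
 [-1.    -0.024  0.01   0.254]
 [ 0.007  0.111  0.994  1.039]
 [ 0.     0.     0.     1.   ]] 0.9959342447916667 ['img', 'range_z', 'camera_matrix', 'cam_to_world']
0.1 [-1.30815738e-04  1.58218258e-01  9.87403759e-01 -8.84359604e-04] [0.19513301 0.59327258 0.23037231]
```

View pics/scene0.png

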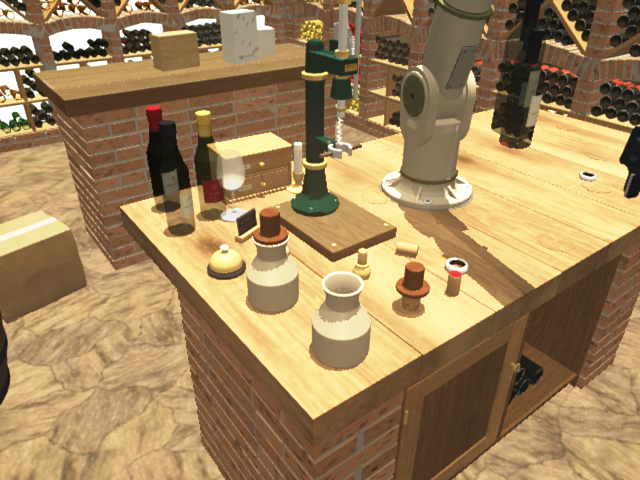

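View pics/top0.png

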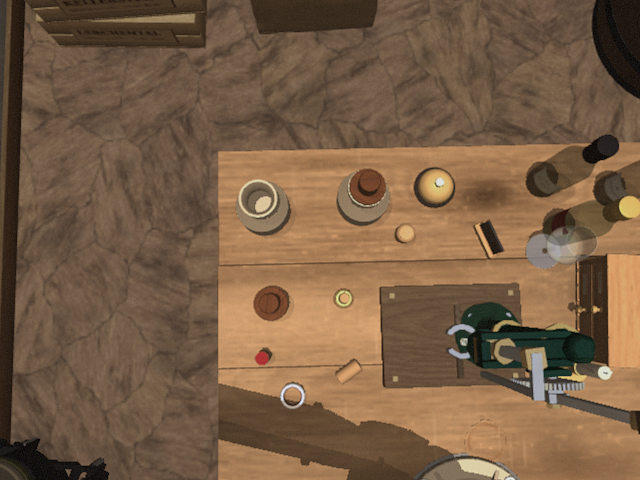

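The scene view shows the closed flask at (272,265), the open flask at (342,320), the big stopper at (413,285) and the small metal stopper at (362,265). In the top view, the open mouth is at (258,199), the stopper knob near (271,303), the small stopper at (343,298) and the closed flask at (367,188).

```bash
cat > h.py <<'E'
import numpy as np,cv2
def cast(f,uv,z):
    K=f["camera_matrix"];T=f["cam_to_world"]
    uv=np.atleast_2d(uv).astype(float)
    d=np.c_[(uv[:,0]-K[0,2])/K[0,0],-(uv[:,1]-K[1,2])/K[1,1],-np.ones(len(uv))]@T[:3,:3].T
    return T[:3,3]+d*((z-T[2,3])/d[:,2])[:,None]
def cloud(f):
    v,u=np.mgrid[:480,:640];K=f["camera_matrix"];T=f["cam_to_world"];r=f["range_z"]
    return np.dstack([(u-K[0,2])/K[0,0]*r,-(v-K[1,2])/K[1,1]*r,-r])@T[:3,:3].T+T[:3,3]
def circ(p):
    p=np.asarray(p)[:,:2];a=np.linalg.lstsq(np.c_[2*p,np.ones(len(p))],(p**2).sum(1),rcond=None)[0]
    return a[:2],np.sqrt(a[2]+a[:2]@a[:2])
E
python3 - <<'E'
from h import *
for n,boxes in (("top",dict(knob=(245,325,278,328),mouth=(230,290,170,230),closed=(340,395,160,215))),("scene",dict(knob=(392,432,258,312),mouth=(318,366,270,305),closed=(250,292,205,245)))):
    f=dict(np.load(n+"0.npz"));P=cloud(f)
    for k,(a,b,c,d) in boxes.items():
        p=P[c:d,a:b].reshape(-1,3);
        for z,lab in dict(knob=[(.088,'knobtop'),(.048,'collar')],mouth=[(.13,'rim')],closed=[(.178,'top')])[k]:
            q=p[abs(p[:,2]-z)<.007]
            (x,r)=cv2.minEnclosingCircle(q[:,:2].astype(np.float32)) if len(q) else (0,0)
            print(n,lab,len(q),q.mean(0).round(4),np.round(x,4),round(r,4),q[:,2].std().round(4))
    if n=="top":
        hsv=cv2.cvtColor(f["img"],cv2.COLOR_RGB2HSV)
        print(hsv[303,255:290:3].tolist(), hsv[199,232:290:4].tolist())
E
```

```text
top knobtop 318 [0.3942 0.3327 0.087 ] [0.3941 0.3327] 0.0169 0.0018
top collar 594 [0.3939 0.3316 0.0474] [0.3943 0.3328] 0.0301 0.0019
top rim 459 [0.5652 0.3457 0.1284] [0.5635 0.3447] 0.0314 0.0023
top top 362 [0.5764 0.167  0.1774] [0.5769 0.1664] 0.017 0.0017
[[10, 159, 119], [12, 159, 106], [11, 156, 121], [11, 159, 119], [11, 148, 110], [10, 153, 117], [11, 154, 124], [11, 156, 121], [14, 143, 50], [10, 156, 111], [10, 155, 130], [13, 117, 87]] [[15, 125, 200], [15, 116, 180], [19, 76, 222], [17, 84, 109], [16, 87, 100], [16, 82, 115], [16, 85, 111], [19, 75, 222], [19, 72, 220], [19, 75, 220], [17, 89, 103], [21, 67, 208], [17, 80, 124], [16, 86, 137], [15, 128, 138]]
scene knobtop 212 [0.3971 0.3368 0.0864] [0.395  0.3336] 0.0186 0.0019
scene collar 432 [0.4034 0.3425 0.0473] [0.3962 0.3348] 0.0309 0.0025
scene rim 461 [0.5626 0.3446 0.1276] [0.5626 0.3461] 0.0327 0.0021
scene top 202 [0.5796 0.1718 0.1762] [0.5771 0.1679] 0.0177 0.0019
```

```bash
python3 - <<'E'
from workcell import *
from h import *
q=np.array([0,.158218,.987404,0]);q/=np.linalg.norm(q)
x,y=.3945,.333
print(solve_ik([x,y,.2],q))
goto([x,y,.17],q)
line_to([x,y,.054],rate=.1,f_stop=8)
print(current_time(),current_tcp_pos(),current_force())
grip(.02)
print(current_finger_gap(),current_grip_force(),current_tcp_pos())
line_to([x,y,.24],rate=.12)
print(current_time(),current_finger_gap(),current_grip_force(),current_tcp_pos(),current_force())
for n in("scene","top"):
    f=grab_frame(n);cv2.imwrite(f"pics/{n}1.png",f["img"][:,:,::-1]);np.savez(f"{n}1.npz",**f)
a=cv2.imread("pics/scene1.png")
cv2.imwrite("pics/s1c.png",cv2.resize(a[120:360,280:520],None,fx=2.4,fy=2.4))
E
```

```text
[-0.91712998  0.1653731   0.1741977   1.72147009 -0.02999764  1.25733987
  0.51701516]
2.675 [0.3949091  0.3333597  0.05464815] [-0.19108233  0.16531994 -0.02604075]
0.03240047119733326 59.380229115486145 [0.39473334 0.33318097 0.05439119]
4.9083 0.03281500767561292 59.49550151824951 [0.39423171 0.33273943 0.23923907] [-1.05478631  0.95491871 -1.93428626]
```

View pics/s1c.png

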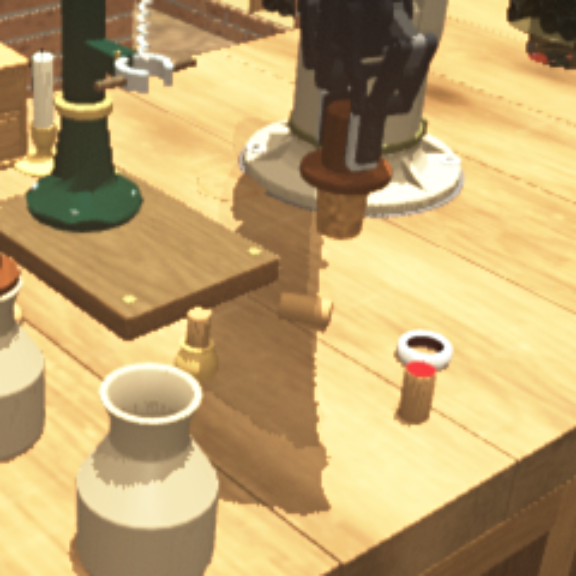

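The stopper is held by its knob, clear of the counter and close to upright (collar at crop (345,172), plug at (340,210)). Next I'll move above the mouth and look again.

```bash
python3 - <<'E'
from workcell import *
from h import *
m=np.array([.5632,.3452])
line_to([*m,.225],rate=.15); sleep(.2)
t=np.array(current_tcp_pos());print(current_time(),t,current_finger_gap())
f=grab_frame("scene");np.savez("scene2.npz",**f);cv2.imwrite("pics/scene2.png",f["img"][:,:,::-1])
P=cloud(f).reshape(-1,3);near=P[np.linalg.norm(P[:,:2]-m,axis=1)<.06]
cz=t[2]-.0104
col=f["img"].reshape(-1,3)[np.linalg.norm(P[:,:2]-m,axis=1)<.06].astype(int)
for a,b in ((cz-.05,cz-.036),(cz-.036,cz-.02),(cz-.02,cz-.007),(cz-.004,cz+.002),(cz+.002,cz+.007),(.123,.136)):
    q=near[(near[:,2]>a)&(near[:,2]<b)]
    if len(q)>5: print(round(a,3),round(b,3),len(q),cv2.minEnclosingCircle(q[:,:2].astype(np.float32)),circ(q))
red=(near[:,2]>cz+.002)&(near[:,2]<cz+.008);q=near[red]
n=np.linalg.lstsq(np.c_[q[:,:2]-m,np.ones(len(q))],q[:,2],rcond=None)[0];print("plane",n,cz+.004)
a=cv2.imread("pics/scene2.png");cv2.imwrite("pics/s2c.png",cv2.resize(a[160:380,240:440],None,fx=2.7,fy=2.7))
E
```

```text
6.4917 [0.56276207 0.34549689 0.22547475] 0.03232031785968427
0.165 0.179 94 ((0.5631318688392639, 0.3485834300518036), 0.015384258702397346) (array([0.56209741, 0.34642811]), np.float64(0.014889574667720975))
0.179 0.195 202 ((0.5638341903686523, 0.35000818967819214), 0.01609174534678459) (array([0.56258069, 0.34746054]), np.float64(0.015128510245677278))
0.195 0.208 103 ((0.5656778216362, 0.35059601068496704), 0.0162490326911211) (array([0.56272769, 0.34762645]), np.float64(0.01576272648312815))
0.211 0.217 163 ((0.5637856721878052, 0.3492976725101471), 0.029994426295161247) (array([0.56242119, 0.34706847]), np.float64(0.028745771046180875))
0.217 0.222 405 ((0.5627862215042114, 0.3474278151988983), 0.030088115483522415) (array([0.56229214, 0.34723496]), np.float64(0.02347983954682987))
0.123 0.136 468 ((0.5637909173965454, 0.3457786440849304), 0.032474812120199203) (array([0.56435566, 0.34695537]), np.float64(0.028391907642741215))
plane [ 0.00795683 -0.00077382  0.21847823] 0.21907474520127238
```

View pics/s2c.png

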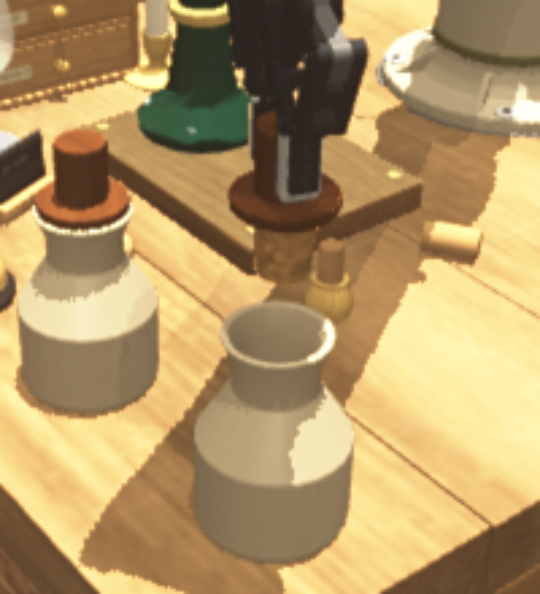

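The stopper is over the mouth with its collar level. The collar is at crop (285,198) and the mouth at (278,335), so the lateral error is about 1 mm. I'll correct that and lower it.

```bash
python3 - <<'E'
from workcell import *
from h import *
m=[.5638,.3443]
line_to([*m,.19],rate=.1); print(current_tcp_pos(),current_force())
s=line_to([*m,.142],rate=.04,f_stop=6); sleep(.2)
print(s,current_time(),current_tcp_pos(),current_force(),current_torque())
f=grab_frame("scene");cv2.imwrite("pics/s3c.png",cv2.resize(f["img"][160:380,240:440,::-1],None,fx=2.7,fy=2.7))
E
```

```text
[0.5636948  0.3442972  0.18996274] [-0.79715872  0.6152133   0.01090013]
True 8.2833 [0.56361486 0.34421515 0.14454035] [-0.63852062 -0.52903977  5.57491849] [-0.01494632  0.08328029 -0.00908302]
```

View pics/s3c.png

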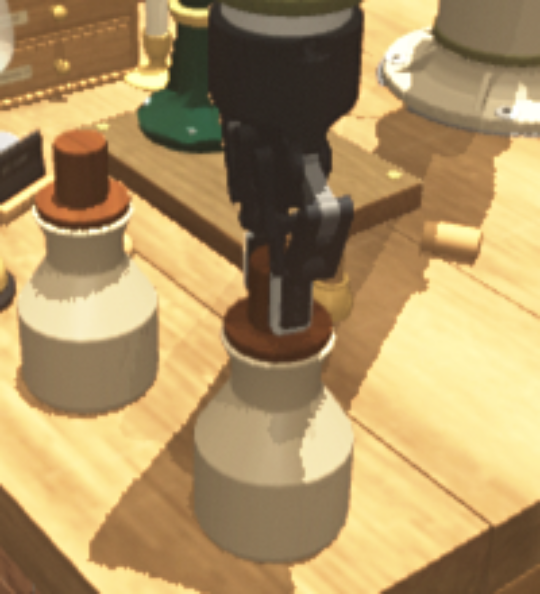

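The collar is on the rim at crop (278,330), and contact came at TCP z 0.1445, against 0.1444 expected. The flask hasn't moved, so I'll release and retreat.

```bash
python3 - <<'E'
from workcell import *
from h import *
grip(.085); print(current_finger_gap(),current_force())
p=current_tcp_pos(); line_to([p[0],p[1],.27],rate=.12); sleep(.2)
f=grab_frame("scene");cv2.imwrite("pics/s4c.png",cv2.resize(f["img"][160:380,240:440,::-1],None,fx=2.7,fy=2.7))
P=cloud(f).reshape(-1,3);q=P[(np.linalg.norm(P[:,:2]-[.5637,.3455],axis=1)<.035)&(P[:,2]<.2)]
for a,b in((.134,.142),(.170,.182)):
    r=q[(q[:,2]>a)&(q[:,2]<b)];print(len(r),r.mean(0),cv2.minEnclosingCircle(r[:,:2].astype(np.float32)),np.linalg.lstsq(np.c_[r[:,:2]-r[:,:2].mean(0),np.ones(len(r))],r[:,2],rcond=None)[0])
print(current_time(),current_tcp_pos())
E
```

```text
0.08473205573037046 [ 0.48988209  0.06206019 -0.77719116]
503 [0.57008418 0.35390315 0.1373825 ] ((0.5627404451370239, 0.3463022708892822), 0.031060852110385895) [-0.00614857 -0.00678069  0.1373825 ]
308 [0.56599571 0.34888683 0.17611652] ((0.5639711618423462, 0.3456912338733673), 0.017814673483371735) [-0.07977259 -0.08488055  0.17611652]
10.35 [0.56263356 0.34364634 0.26943568]
```

View pics/s4c.png

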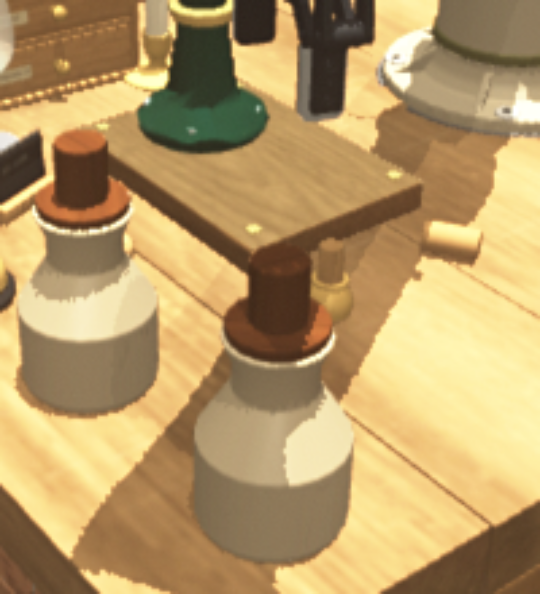

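The stopper is seated with its collar flat on the rim at crop (278,325) and its top at z ≈ 0.178. Both flasks are where they were.

```bash
python3 -c "
from workcell import *
print(hand_in())"
```

```text
the job is handed in; nothing more can be done
None
```

The big stopper is seated in the open flask with its collar flat on the rim, both flasks are where they stood, the gripper is clear, and the job was handed in at about 10.4 s.

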